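# Dispense one ear-tip case

## Task

Dispense a single ear-tip case into the kidney dish: with a fingertip push the upright tab of the dispenser's slide all the way to its stop, once. Then take the fingertip off the tab while it is still at the stop (for example by lifting straight up), so that the slide snaps back fully home by itself instead of being eased back. Leave the other cases in the magazine, and do not shift or tip the jar, the bin or the bottle.

Things in the scene. Friction and masses are not known exactly. Their poses are not given: they have to be found in the camera images.
- dispenser: Case dispenser, fixed: white base 52 mm wide, x = -140 to +8 mm; steel deck on it, top 45 mm up, to x = +22; clear magazine 46 mm square (40 inside), top 108 mm up. Origin: on the counter under the magazine's centre. Its level x axis is the pushing direction, from tab to magazine and out of the 20 mm high outlet under the magazine's front wall; z up.
- slide (a joint): The dispenser's slide (m): 0 fully home, 0.046 at its end stop, along the dispenser's x. A spring pulls it home: 5 N at home, 10 N at the stop, plus light damping; let go, it is home in under half a second. Its steel bar, lying on the deck, pushes out the lowest case; the next one drops once it is home.
- tab (a point): Centre of the back face (away from the magazine) of the slide's grey upright tab: push here along the dispenser's x. It moves with the slide; at home it is at x = -115 mm, y = 0, 78 mm above the counter. The tab is 44 mm wide, 12 mm thick, from 53 to 98 mm above the counter; behind it and above it is free. Axes as the dispenser's.
- case0: Lowest case in the magazine, the one to be dispensed: flat white closed box 36 x 36 x 16 mm with a thin grey band, 30 g, loose. Origin: centre of its underside. It starts with its underside on the deck, 45 mm above the counter.
- case1: Second case, same as case0, lying on it (underside 61 mm above the counter). Must stay in the magazine.
- case2: Third, top case, same as case0, lying on case1 (underside 77 mm above the counter). Must stay in the magazine.
- dish: Stainless kidney dish, about 176 x 100 mm, 30 mm high, 3 mm floor and walls, loose, already standing under the outlet. Origin: middle of its underside; its long axis is its y, its rounded side (x = -52 mm) is towards the dispenser, its hollow side (x = +34 mm in the middle) away from it.
- jar: Bystander: frosted glass swab jar with steel lid, 84 mm across, 112 mm high. Origin: centre of its underside.
- bin: Bystander: white plastic tip bin, round, 100 mm across, 110 mm high. Origin: centre of its underside.
- bottle: Bystander: clear plastic bottle, 60 mm across, 150 mm high. Origin: centre of its underside. The jar, bin and bottle stand 15 to 20 cm to the sides of the dispenser and may swap places.

How it is judged:
By the outcome, as a careful person would: the job done as asked, in the order asked, and still so for the second after the job is handed in, with the robot touching nothing.
It also fails if it takes over 27 s, if anything falls off the work surface, if the arm or the gripper's body presses on something with over 40 N, if the wrist force passes 120 N, or if a joint passes its speed limit or range.

## Robot

A 7-joint arm with a two-finger parallel gripper is mounted at the origin on the work surface. World frame = base frame: x ahead of the robot, y to its left, z up, the work surface at z = 0. Lengths are in m, angles in rad, forces in N, time in s.
With the tool pointing down it reaches from about 0.425 to 0.875 m from the base axis. Payload 8.4 kg.
Tool frame: the origin (TCP) lies at the very end of the fingers, on their centre line; the grasp point (between the pads) lies 19 mm behind it; z points along the fingers, x is the direction in which the jaws open and shut, and the axes are right-handed (so a half turn about z gives the same grasp; the last joint's range is limited). The gripper opens to 87 mm and grips with 3 to 60 N. Pads are 19 mm wide; open, the fingers measure 117 mm over their backs; the gripper's body (75 mm by 190 mm) begins 51 mm behind the grasp point.
Start: joints at [-1.442, 0.333, 0.04, 1.465, -0.013, 1.343, -0.059], TCP at [0.147, 0.633, 0.223] pointing down, gripper open.
Joint ranges: [-2.58, 2.58], [-0.38, 2.09], [-1.3, 1.39], [0.25, 2.4], [-1.5, 4.64], [0.08, 2.09], [-2.65, 2.65]. Speed limits (rad/s): [2.22, 2.22, 2.79, 2.79, 3.14, 3.14, 3.14].

## Interface

Orientations are given as a rotation vector (axis times angle).
In Python, from plant import robot gives the robot as it stands. The module is installed in compiled form; this text tells all that it offers.
- The arm moves only by the tool move_arm, never from a script. Its arguments are lists of equal length, an entry for each row: "claw": the closure, from -1 (fully open) to 1 (shut), so that 0 is half open; "linear": the shift along the tool's x, y, z in mm, a list of three; "twist": the turn, a rotation vector about the tool's x, y, z in rad, a list of three. A call has 1 to 20 rows; each row shifts and turns the commanded pose from where the row before left it, along the tool's axes as they then stand; what a row does not reach is not made up. A row lasts 1/8 s, in which the tool goes at most 62.5 mm and 10.7 degrees, less where a joint would pass 70% of its speed; a pose out of reach is approached as far as the arm can. A call is refused whole if a number of a shift passes 62.5 or a number of a turn 0.188, either way. A call with a gripper value outside its range is refused whole. The fingers move at their own pace and stop on an object; "grip_force" is the grip in N (left out, the last holds). Time passes only in rows, so rows that do not move let the fingers close. It gives the time, the measured TCP pose, the force and the opening at its end, in the units of the state.
- robot.get_obs(): the state, without advancing time (a new reading comes with each control period).
- robot.camera(name): name is "scene" or "top" or "wrist"; returns a dict with "pixels" (420x560x3 uint8, blue, green, red), "range_z" (420x560 float32, m along the optical axis (not along the pixel's ray), 0 where there is no reading), "camera_matrix" (3x3 intrinsics, pixels), "dist" ([k1, k2, p1, p2, k3] as OpenCV has them; the pictures are not rectified), "world_to_cam" (4x4, takes a point from world to camera coordinates). Camera axes: x right, y up, looking along -z (the intrinsics and any distortion apply to the point x, -y, -z); pixel columns grow to the right and rows downward; lengths in m; the calibration is good to about 2 mm. A picture is of the moment at which its call begins.
- robot.hand_in(): hands the job in, once; it reports no verdict.
The state is a dict: "time_s": time; "qpos": joint angles; "joint_velocities": joint speeds; "effort": joint torques, N m; "position": TCP position; "tool_rot": TCP orientation; "contact_force": force on the tool from outside, world axes, zero at the start; "moment": the same for the moment, N m; "width": opening from 0.0 (shut) to 1.0 (fully open).
Only numpy, scipy, OpenCV 4.12 (cv2) and the standard library are available. Lean on these libraries where they do the work, as an engineer would, in place of code of your own. Each camera call takes 0.05 s, during which the arm holds its last target.

## Working session

There is one attempt and no reset: what is moved stays moved. The work goes in short steps, Python scripts to look and compute and a tool call to move; the robot and the scene stay as the last step left them, time stands still between calls to the robot, and variables do not carry over. Pictures are saved under pics/ and viewed, and the job is handed in when it is done.

Besides the shell and the picture viewer there is one more tool, called as name(argument=value, ...), one argument or row to a line, values as JSON. move_arm: Moves the arm, as the interface text tells. Its arguments: {"type":"object","properties":{"claw":{"type":"array"},"linear":{"type":"array"},"twist":{"type":"array"},"grip_force":{"type":"number"}},"required":["claw","linear","twist"]}

```bash
mkdir -p pics
python3 - <<'E'
from plant import robot
import cv2,numpy as np,pickle
print(robot.get_obs())
d={}
for n in("scene","top"):
    c=robot.camera(n); d[n]=c; cv2.imwrite(f"pics/{n}0.png",c["pixels"])
    print(n,c["camera_matrix"],c["dist"],c["world_to_cam"])
pickle.dump(d,open("d0.pkl","wb"))
E
```

```text
{'time_s': 0.0, 'qpos': array([-1.44220342,  0.33387382,  0.03987583,  1.46628315, -0.01340024,
        1.34331468, -0.05850279]), 'joint_velocities': array([-0.00088959, -0.00083112,  0.00145315, -0.00054587, -0.00080122,
       -0.00089996, -0.001124  ]), 'effort': array([-1.89499006e-03, -6.56341481e+01,  1.33386187e+00, -4.03826201e+01,
       -5.99939050e-02,  4.38871910e-02,  1.39153017e-04]), 'position': array([0.14671035, 0.63273324, 0.22167747]), 'tool_rot': array([ 2.45868669e+00,  1.95387728e+00, -1.87234810e-03]), 'contact_force': array([ 0.34812595,  0.09695523, -0.42561338]), 'moment': array([ 0.0344503 ,  0.01645064, -0.00950623]), 'width': 1.002665319476227}
scene [[395.01373455   0.         280.47943037]
 [  0.         395.01373455 200.06873459]
 [  0.           0.           1.        ]] [0.01612634 0.         0.         0.         0.        ] [[ 0.46334689  0.8859629  -0.01947822 -0.34376675]
 [-0.5853269   0.32247339  0.74391084  0.27612277]
 [ 0.66535861 -0.33328765  0.66799496 -1.14327559]
 [ 0.          0.          0.          1.        ]]
top [[420.33648601   0.         270.15256093]
 [  0.         420.33648601 199.1858792 ]
 [  0.           0.           1.        ]] [0.02086488 0.         0.         0.         0.        ] [[ 0.02828095 -0.99809899  0.05475938  0.0226399 ]
 [ 0.99555566  0.03304711  0.08818628 -0.59585801]
 [-0.08982828  0.05202202  0.9945977  -0.73916525]
 [ 0.          0.          0.          1.        ]]
```

View pics/scene0.png

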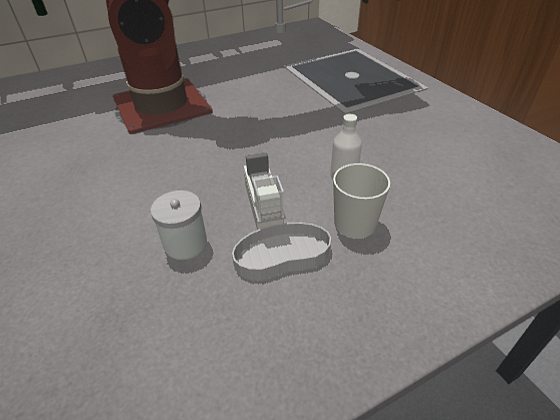

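View pics/top0.png

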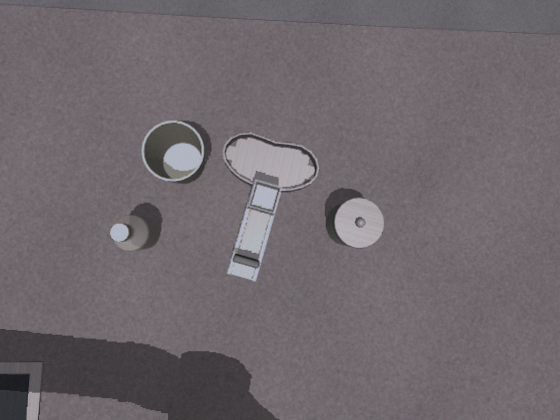

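The top view shows the tab at about (246,260) and the magazine at (265,195). The dish is at (270,163), the jar at (360,222), the bin at (173,152) and the bottle at (130,232). The push direction is roughly world +x, turned a little towards −y.

```bash
cat > h.py <<'E'
import cv2,numpy as np
def cloud(c):
    h,w=c["range_z"].shape
    u,v=np.meshgrid(np.arange(w),np.arange(h))
    p=cv2.undistortPoints(np.stack([u,v],-1).reshape(-1,1,2).astype(np.float64),c["camera_matrix"],c["dist"]).reshape(h,w,2)
    z=c["range_z"].astype(float)
    P=np.stack([p[...,0]*z,-p[...,1]*z,-z],-1)
    T=np.linalg.inv(c["world_to_cam"])
    W=P@T[:3,:3].T+T[:3,3]; W[z<=0]=np.nan
    return W
def pix(c,P):
    T=c["world_to_cam"];q=np.atleast_2d(P)@T[:3,:3].T+T[:3,3]
    q=q*[1,-1,-1]
    return cv2.projectPoints(q,np.zeros(3),np.zeros(3),c["camera_matrix"],c["dist"])[0].reshape(-1,2)
E
python3 - <<'E'
import pickle,numpy as np,cv2
from h import *
d=pickle.load(open("d0.pkl","rb"))
W={n:cloud(d[n]) for n in d}
def pr(n,u0,u1,v0,v1,zl,zh):
    P=W[n][v0:v1,u0:u1].reshape(-1,3);P=P[(P[:,2]>zl)&(P[:,2]<zh)]
    return P
for n,b in(("top",(225,270,240,285)),("scene",(235,280,145,180))):
    P=pr(n,*b,.088,.105); r=cv2.minAreaRect((P[:,:2]*1000).astype(np.float32)); print(n,"tab",len(P),P.mean(0),np.median(P[:,2]),r)
# body: deck etc
P=pr("top",220,290,170,290,.03,.13); r=cv2.minAreaRect((P[:,:2]*1000).astype(np.float32)); print("disp",len(P),r,cv2.boxPoints(r))
P=pr("top",245,290,170,220,.100,.115); r=cv2.minAreaRect((P[:,:2]*1000).astype(np.float32)); print("mag",len(P),P.mean(0) if len(P) else 0,r)
for nm,b in dict(jar=(325,390,190,255),bin=(135,210,115,190),bottle=(100,155,205,255)).items():
    P=pr("top",*b,.06,.2); print(nm,len(P),P.min(0),P.max(0))
c=d["top"]["pixels"]; cv2.imwrite("pics/crop0.png",cv2.resize(c[120:290,210:330],None,fx=4,fy=3.5))
E
```

```text
top tab 200 [0.48634914 0.08065323 0.09800095] 0.09830576478767605 ((486.0653381347656, 80.66161346435547), (43.26250457763672, 12.043712615966797), 75.64612579345703)
scene tab 152 [0.49915864 0.0787544  0.09492425] 0.09524835633793452 ((530.0003662109375, 69.85111236572266), (42.87795639038086, 98.82830810546875), 75.5020980834961)
disp 2928 ((546.20556640625, 86.01165008544922), (110.40080261230469, 175.05343627929688), 73.0621566772461) [[446.3939    58.705288]
 [613.8537     7.706249]
 [646.0172   113.31801 ]
 [478.55743  164.31705 ]]
mag 224 [0.59223023 0.05350856 0.10788455] ((591.68994140625, 53.872779846191406), (46.07270050048828, 46.215335845947266), 75.68424224853516)
jar 2076 [ 0.51252106 -0.14397891  0.06039827] [ 0.59554575 -0.06158231  0.11516533]
bin 1415 [0.6111582  0.15480056 0.06006569] [0.70947703 0.2548632  0.11386019]
bottle 1219 [0.49754756 0.24024517 0.06045587] [0.55599421 0.29646045 0.15330666]
```

View pics/crop0.png

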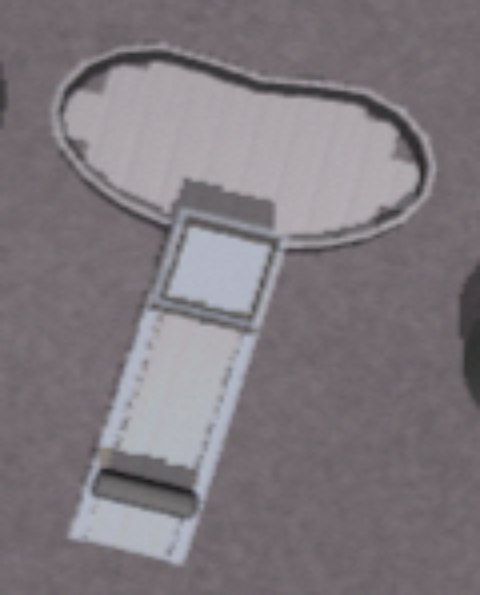

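```bash
cat > g.py <<'E'
import numpy as np
from scipy.spatial.transform import Rotation as R
from plant import robot
a=-np.deg2rad(14.35); u=np.array([np.cos(a),np.sin(a),0]); O=np.array([.5917,.0538,0])
Rt=np.stack([np.cross(u,[0,0,-1]),u,[0,0,-1]],1)
def disp(x,y,z): return O+x*u+y*np.array([-u[1],u[0],0])+[0,0,z]
def to(p,o=None):
    o=o or robot.get_obs(); return (Rt.T@(np.array(p)-o["position"])*1000).round(1)
def rot(o=None):
    o=o or robot.get_obs(); return (R.from_rotvec(o["tool_rot"]).inv()*R.from_matrix(Rt)).as_rotvec()
def rep():
    o=robot.get_obs(); P=o["position"]-O
    print("t",o["time_s"],"disp xyz mm",(P@u*1000).round(1),(P@[-u[1],u[0],0]*1000).round(1),(P[2]*1000).round(1),"F",o["contact_force"].round(1),"Fu",(o["contact_force"]@u).round(2),"w",o["width"],"rot",rot(o).round(4))
E
python3 - <<'E'
from g import *
rep(); 
p=disp(-.155,0,.222);print(p,np.hypot(*p[:2]),to(p), "via",to([.38,.32,.222]), Rt.T@((p-[.38,.32,.222])*1000))
E
```

```text
t 0.1 disp xyz mm -574.6 450.6 221.7 F [-0.5  0.2 -0.1] Fu -0.57 w 1.0030514952915721 rot [0.0001 0.0015 0.0227]
[0.44153603 0.0922159  0.222     ] 0.4510630084753879 [-4.506e+02  4.196e+02 -3.000e-01] via [-2.452e+02  3.035e+02 -3.000e-01] [-205.42582076  116.07113857    0.        ]
```

move_arm(
  claw=[1,1,1,1,1,1,1,1,1,1,1,1,1,1,1,1,1,1,1],
  linear=[
    [0,0,0],
    [-12,15,0],
    [-25,31,0],
    [-27,33,0],
    [-27,33,0],
    [-27,33,0],
    [-27,33,0],
    [-27,33,0],
    [-27,33,0],
    [-26,32,0],
    [-22,27,0],
    [-30,18,0],
    [-34,19,0],
    [-34,19,0],
    [-34,19,0],
    [-34,19,0],
    [-25,14,0],
    [-12,8,0],
    [0,0,0],
  ],
  twist=[
    [0,0,0.022],
    [0,0,0],
    [0,0,0],
    [0,0,0],
    [0,0,0],
    [0,0,0],
    [0,0,0],
    [0,0,0],
    [0,0,0],
    [0,0,0],
    [0,0,0],
    [0,0,0],
    [0,0,0],
    [0,0,0],
    [0,0,0],
    [0,0,0],
    [0,0,0],
    [0,0,0],
    [0,0,0],
  ],
  grip_force=20,
)

```text
time_s: 2.48
position: [0.4415, 0.0929, 0.2226]
tool_rot: [-2.482, -1.925, -0.001]
contact_force: [-0.0, -0.2, 0.2]
width: 0.004
```

Run:
```python
from g import *
import cv2
rep(); print(to(disp(-.150,0,.075)))
c=robot.camera("wrist");cv2.imwrite("pics/w1.png",c["pixels"])
c=robot.camera("scene");cv2.imwrite("pics/s1.png",c["pixels"])
```

```text
t 2.475 disp xyz mm -155.2 0.6 222.6 F [-0.  -0.2  0.2] Fu 0.01 w 0.004407549827771646 rot [-0.0002 -0.0006 -0.0011]
[ -0.6   5.2 147.6]
```

View pics/w1.png

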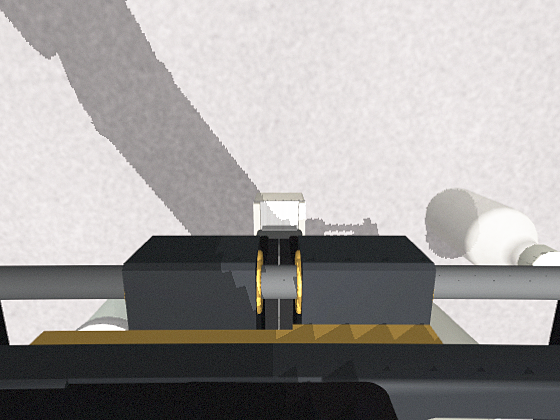

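View pics/s1.png

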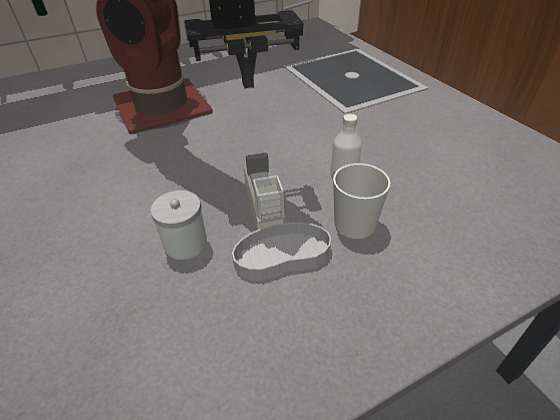

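The gripper is shut 67 mm above the magazine's level and behind the tab. In the scene view the closed fingers are at (249,85) and the tab at (257,162), with nothing disturbed. Next I lower the fingers behind the tab.

move_arm(
  claw=[1,1,1,1,1,1,1],
  linear=[
    [-0.6,3,15],
    [0,0,33],
    [0,0,35],
    [0,0,35],
    [0,0,25],
    [0,0,9.5],
    [0,0,0],
  ],
  twist=[
    [0,0,0.001],
    [0,0,0],
    [0,0,0],
    [0,0,0],
    [0,0,0],
    [0,0,0],
    [0,0,0],
  ],
)

```text
time_s: 3.45
position: [0.4439, 0.0923, 0.0696]
tool_rot: [2.481, 1.927, -0.002]
contact_force: [0.2, 0.1, 0.1]
width: 0.004
```

Run:
```python
from g import *
import cv2
rep()
c=robot.camera("scene");cv2.imwrite("pics/s2.png",cv2.resize(c["pixels"][80:290,140:400],None,fx=3,fy=2.8))
```

```text
t 3.45 disp xyz mm -152.7 0.6 69.6 F [0.2 0.1 0.1] Fu 0.2 w 0.00419344034910326 rot [-0.0008  0.0012  0.0001]
```

View pics/s2.png

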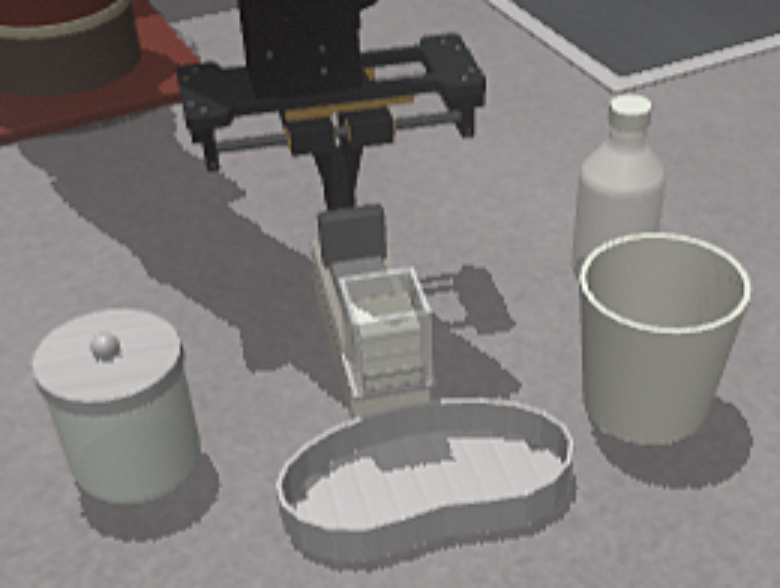

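Tip is centred behind the tab. I move up to it and just make contact.

move_arm(
  claw=[1,1,1,1,1,1],
  linear=[
    [-0.5,8,0],
    [0,12,0],
    [0,5,0],
    [0,3,0],
    [0,3,0],
    [0,0,0],
  ],
  twist=[
    [0,0,0],
    [0,0,0],
    [0,0,0],
    [0,0,0],
    [0,0,0],
    [0,0,0],
  ],
)

```text
time_s: 4.25
position: [0.4733, 0.0842, 0.0698]
tool_rot: [-2.481, -1.925, 0.003]
contact_force: [-5.3, 1.5, 3.7]
width: 0.006
```

```bash
python3 -c "
from g import *
rep()"
```

```text
t 4.25 disp xyz mm -122.3 0.1 69.8 F [-5.3  1.5  3.7] Fu -5.49 w 0.005583492913977482 rot [-0.0022  0.0005 -0.0002]
```

Contact: −5.5 N along the push axis, which fits the spring at home. Pushing on to just short of the stop.

move_arm(
  claw=[1,1,1,1,1,1,1],
  linear=[
    [0,6,0],
    [0,8,0],
    [0,8,0],
    [0,8,0],
    [0,5,0],
    [0,3,0],
    [0,0,0],
  ],
  twist=[
    [0,0,0],
    [0,0,0],
    [0,0,0],
    [0,0,0],
    [0,0,0],
    [0,0,0],
    [0,0,0],
  ],
)

```text
time_s: 5.12
position: [0.5092, 0.0751, 0.0696]
tool_rot: [-2.479, -1.925, 0.005]
contact_force: [-9.7, 2.1, 6.0]
width: 0.007
```

```bash
python3 -c "
from g import *
rep()"
```

```text
t 5.125 disp xyz mm -85.2 0.2 69.6 F [-9.7  2.1  6. ] Fu -9.95 w 0.006738490264646681 rot [-0.0041  0.0007  0.0002]
```

move_arm(
  claw=[1,1,1,1],
  linear=[
    [0,2.5,0],
    [0,2.5,0],
    [0,1.5,0],
    [0,0,0],
  ],
  twist=[
    [0,0,0],
    [0,0,0],
    [0,0,0],
    [0,0,0],
  ],
)

```text
time_s: 5.62
position: [0.5148, 0.0737, 0.0695]
tool_rot: [-2.478, -1.925, 0.006]
contact_force: [-11.8, 1.8, 7.2]
width: 0.01
```

```bash
python3 -c "
from g import *
rep()"
```

```text
t 5.625 disp xyz mm -79.4 0.2 69.5 F [-11.8   1.8   7.2] Fu -11.84 w 0.009579427411429647 rot [-0.0053  0.0008  0.0003]
```

move_arm(
  claw=[1,1,1],
  linear=[
    [0,1.5,0],
    [0,0,0],
    [0,0,0],
  ],
  twist=[
    [0,0,0],
    [0,0,0],
    [0,0,0],
  ],
)

```text
time_s: 6.0
position: [0.5148, 0.0737, 0.0692]
tool_rot: [-2.476, -1.924, 0.009]
contact_force: [-16.8, 2.8, 11.6]
width: 0.007
```

```bash
python3 -c "
from g import *
rep()"
```

```text
t 6.0 disp xyz mm -79.4 0.2 69.2 F [-16.8   2.8  11.6] Fu -16.98 w 0.007106954773074413 rot [-0.0082  0.0011  0.0007]
```

The position is stuck at −79.4 mm while the force rises from 11.8 to 17 N, so the slide is at its stop. One picture before releasing.

Run:
```python
from g import *
import cv2
c=robot.camera("scene");cv2.imwrite("pics/s3.png",cv2.resize(c["pixels"][80:290,140:400],None,fx=3,fy=2.8))
rep()
```

```text
t 6.05 disp xyz mm -79.4 0.2 69.2 F [-16.7   3.   11.7] Fu -16.92 w 0.007329763267278293 rot [-0.0082  0.0011  0.0008]
```

View pics/s3.png

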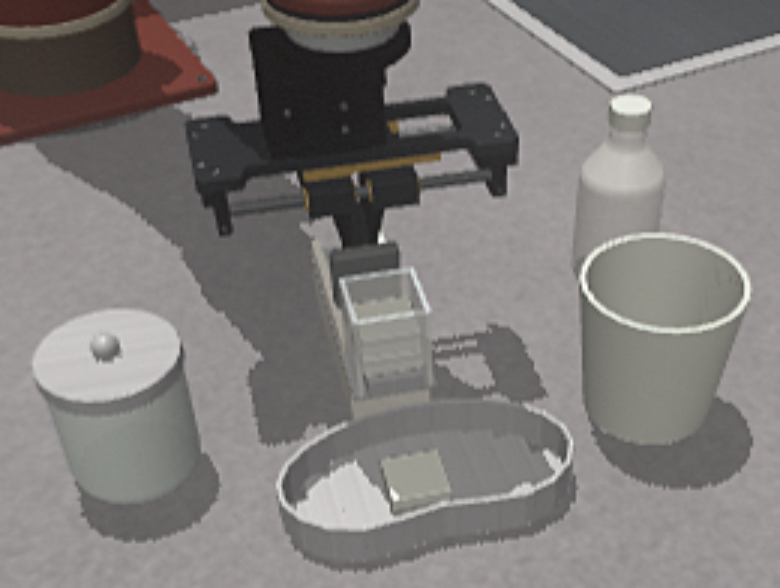

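The case lies flat in the dish, at (415,480) in the crop, and the bar is under the other two cases. Lifting straight up, fast.

move_arm(
  claw=[1,1,1,1,1,1],
  linear=[
    [0,0,-55],
    [0,0,-55],
    [0,0,-40],
    [0,0,-10],
    [0,0,0],
    [0,0,0],
  ],
  twist=[
    [0,0,0],
    [0,0,0],
    [0,0,0],
    [0,0,0],
    [0,0,0],
    [0,0,0],
  ],
)

```text
time_s: 6.8
position: [0.5181, 0.0725, 0.2286]
tool_rot: [-2.481, -1.926, 0.003]
contact_force: [-0.8, -1.3, -0.6]
width: 0.001
```

Run:
```python
from g import *
from h import *
import cv2,pickle
rep()
c=robot.camera("scene");cv2.imwrite("pics/s4.png",cv2.resize(c["pixels"][80:290,140:400],None,fx=3,fy=2.8))
t=robot.camera("top");cv2.imwrite("pics/t4.png",t["pixels"])
pickle.dump({"scene":c,"top":t},open("d1.pkl","wb"))
```

```text
t 6.8 disp xyz mm -76.0 -0.1 228.6 F [-0.8 -1.3 -0.6] Fu -0.46 w 0.0005721869086955478 rot [-0.0018  0.0014 -0.0003]
```

View pics/s4.png

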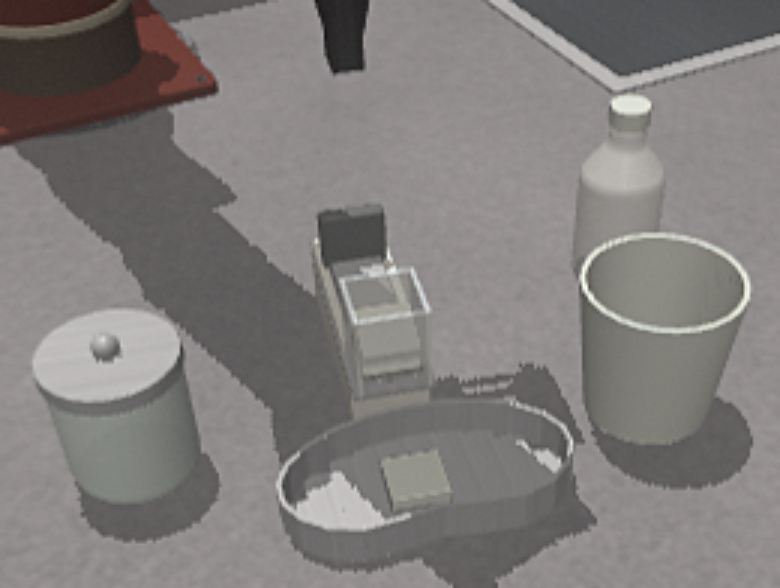

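View pics/t4.png

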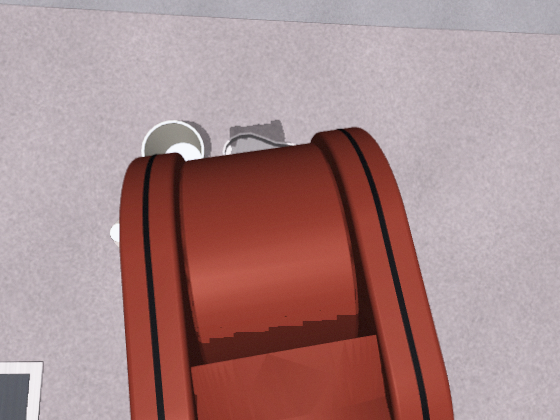

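The tab is back at its home position and the case is in the dish. The remaining stack looks slightly odd, so I move the arm away and look closer.

move_arm(
  claw=[1,1,1,1,1,1,1,1,1,1,1,1],
  linear=[
    [5,-15,0],
    [10,-30,0],
    [25,-30,0],
    [34,-22,0],
    [34,-22,0],
    [34,-22,0],
    [34,-22,0],
    [34,-22,0],
    [28,-33,0],
    [27,-33,0],
    [15,-18,0],
    [0,0,0],
  ],
  twist=[
    [0,0,0],
    [0,0,0],
    [0,0,0],
    [0,0,0],
    [0,0,0],
    [0,0,0],
    [0,0,0],
    [0,0,0],
    [0,0,0],
    [0,0,0],
    [0,0,0],
    [0,0,0],
  ],
)

```text
time_s: 8.4
position: [0.3261, 0.4116, 0.2289]
tool_rot: [2.478, 1.93, -0.003]
contact_force: [0.1, -0.9, -0.3]
width: 0.006
```

Run:
```python
from g import *
from h import *
import cv2,pickle
rep()
c=robot.camera("scene");t=robot.camera("top")
a=cv2.resize(c["pixels"][140:240,225:325],(390,390),interpolation=cv2.INTER_CUBIC);b=cv2.resize(t["pixels"][120:290,210:330],(390,552))
im=np.zeros((552,790,3),np.uint8);im[:390,:390]=a;im[:,400:]=b
cv2.imwrite("pics/t5.png",im)
d0=pickle.load(open("d0.pkl","rb"));pickle.dump({"scene":c,"top":t},open("d1.pkl","wb"))
for n,cc in(("before",d0["top"]),("after",t)):
    W=cloud(cc)
    def pr(u0,u1,v0,v1,zl,zh):
        P=W[v0:v1,u0:u1].reshape(-1,3);return P[(P[:,2]>zl)&(P[:,2]<zh)]
    P=pr(225,270,215,285,.088,.105);print(n,"tab disp x",((P-O)@u).mean().round(4),len(P))
    X=(W-O)@u;Y=(W-O)@np.array([-u[1],u[0],0])
    m=(abs(X)<.015)&(abs(Y)<.015);Z=W[...,2]
    A=np.c_[X[m],Y[m],np.ones(m.sum())];k=np.linalg.lstsq(A,Z[m],rcond=None)[0];print(" stack plane",k.round(3),Z[m].min(),Z[m].max())
    for nm,bb in dict(jar=(325,390,190,255),bin=(135,210,115,190),bottle=(100,155,205,255)).items():
        P=pr(*bb,.06,.2); print(" ",nm,P.min(0).round(3),P.max(0).round(3))
```

```text
t 8.4 disp xyz mm -346.0 280.8 228.9 F [ 0.1 -0.9 -0.3] Fu 0.31 w 0.005713267182851921 rot [-0.0007  0.0018  0.003 ]
before tab disp x -0.1087 200
 stack plane [-0.003 -0.008  0.094] 0.09021452716084144 0.09661537831517553
  jar [ 0.513 -0.144  0.06 ] [ 0.596 -0.062  0.115]
  bin [0.611 0.155 0.06 ] [0.709 0.255 0.114]
  bottle [0.498 0.24  0.06 ] [0.556 0.296 0.153]
after tab disp x -0.1087 200
 stack plane [-0.366  0.003  0.085] 0.07724559119888608 0.09410086660394612
  jar [ 0.513 -0.145  0.06 ] [ 0.595 -0.062  0.114]
  bin [0.611 0.155 0.06 ] [0.71  0.255 0.114]
  bottle [0.498 0.24  0.06 ] [0.556 0.297 0.153]
```

View pics/t5.png

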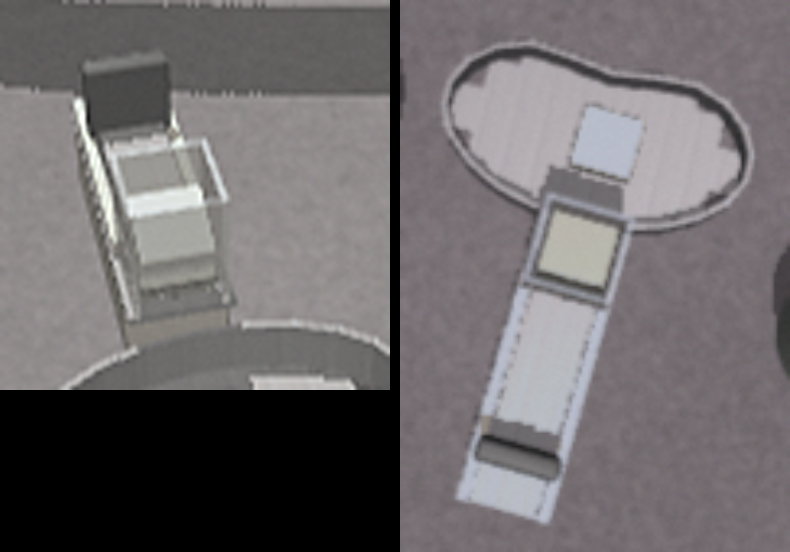

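The tab is exactly home, the bystanders haven't moved, and the case lies flat in the dish. However, the remaining stack is tilted about 20°, with its front down and its rear still high. I check whether it is still settling and whether the slide is really home.

move_arm(
  claw=[1,1,1,1,1,1],
  linear=[
    [0,0,0],
    [0,0,0],
    [0,0,0],
    [0,0,0],
    [0,0,0],
    [0,0,0],
  ],
  twist=[
    [0,0,0],
    [0,0,0],
    [0,0,0],
    [0,0,0],
    [0,0,0],
    [0,0,0],
  ],
)

```text
time_s: 9.25
position: [0.3277, 0.4106, 0.23]
tool_rot: [2.482, 1.926, -0.0]
contact_force: [0.2, 0.2, 0.4]
width: 0.005
```

Run:
```python
from g import *
from h import *
import cv2,pickle
c=robot.camera("scene");t=robot.camera("top");d0=pickle.load(open("d0.pkl","rb"));pickle.dump({"scene":c,"top":t},open("d2.pkl","wb"))
for n,cs,ct in(("before",d0["scene"],d0["top"]),("after",c,t)):
  for nm,cc in(("scene",cs),("top",ct)):
    W=cloud(cc);X=((W-O)@u)*1000;Y=((W-O)@np.array([-u[1],u[0],0]))*1000;Z=W[...,2]*1000
    m=(X>-125)&(X<-60)&(abs(Y)<20)&(Z>60)&(Z<101)
    print(n,nm,"tab x",np.percentile(X[m],[5,50,95]).round(2),m.sum())
    if nm=="top":
      for x in range(-26,30,3):
        k=(abs(X-x)<1.5)&(abs(Y)<12); print(x,np.median(Z[k]).round(1) if k.any() else None,end="; ")
      print()
a=d0["scene"]["pixels"][140:245,225:325];b=c["pixels"][140:245,225:325]
cv2.imwrite("pics/s6.png",cv2.resize(np.hstack([a,b]),None,fx=4,fy=4,interpolation=cv2.INTER_CUBIC))
# tab shift subpixel, scene and top
for nm,x,y,A,B in(("scene",238,150,d0["scene"],c),("top",226,245,d0["top"],t)):
    p=[cv2.cvtColor(q["pixels"],cv2.COLOR_BGR2GRAY)[y:y+32,x:x+38].astype(np.float32) for q in(A,B)]
    print(nm,cv2.phaseCorrelate(*p))
```

```text
before scene tab x [-108.3  -102.01 -100.31] 352
before top tab x [-113.75 -104.66  -65.63] 311
-26 58.9; -23 85.4; -20 108.8; -17 92.9; -14 93.5; -11 93.2; -8 93.6; -5 93.7; -2 93.6; 1 93.3; 4 93.7; 7 93.7; 10 93.8; 13 93.5; 16 93.5; 19 93.7; 22 108.7; 25 None; 28 None; 
after scene tab x [-108.06 -102.05 -100.36] 348
after top tab x [-113.81 -104.6   -66.57] 311
-26 59.1; -23 89.3; -20 109.2; -17 82.1; -14 88.6; -11 89.9; -8 88.8; -5 87.3; -2 85.9; 1 84.9; 4 83.5; 7 82.5; 10 81.3; 13 79.3; 16 78.4; 19 88.3; 22 108.9; 25 None; 28 None; 
scene ((0.02554266717998388, 0.12737295071245391), 0.8307206189259887)
top ((0.02881715745538216, -0.020557779421796596), 0.9922228895127774)
```

View pics/s6.png

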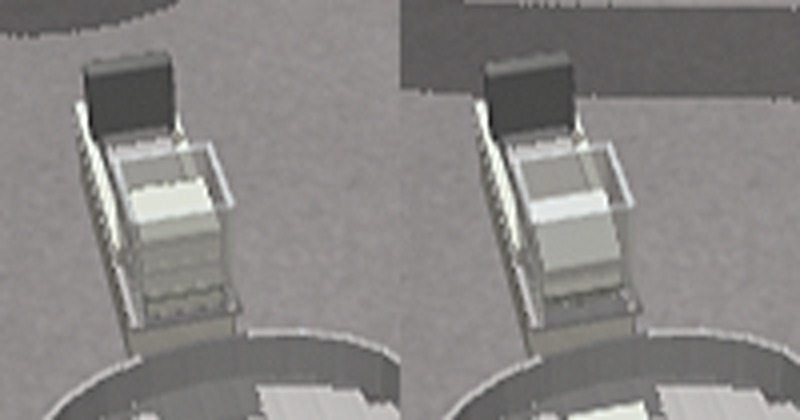

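Run:
```python
from g import *
from h import *
import cv2,pickle
d0=pickle.load(open("d0.pkl","rb"));d=pickle.load(open("d2.pkl","rb"))
ims=[]
for q in(d0,d):
    c=q["scene"];im=cv2.resize(c["pixels"][165:230,245:295],None,fx=8,fy=8,interpolation=cv2.INTER_CUBIC)
    for z,col in((45,(0,0,255)),(61,(0,255,0)),(77,(255,0,0)),(93,(0,255,255))):
        p=pix(c,[disp(.018,y,z/1000) for y in(-.018,.018)])
        for r in p: cv2.circle(im,tuple(int(v) for v in((r-[245,165]+.5)*8)),3,col,-1)
    ims.append(im)
cv2.imwrite("pics/s7.png",np.hstack(ims))
```

```text
(no output)
```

View pics/s7.png

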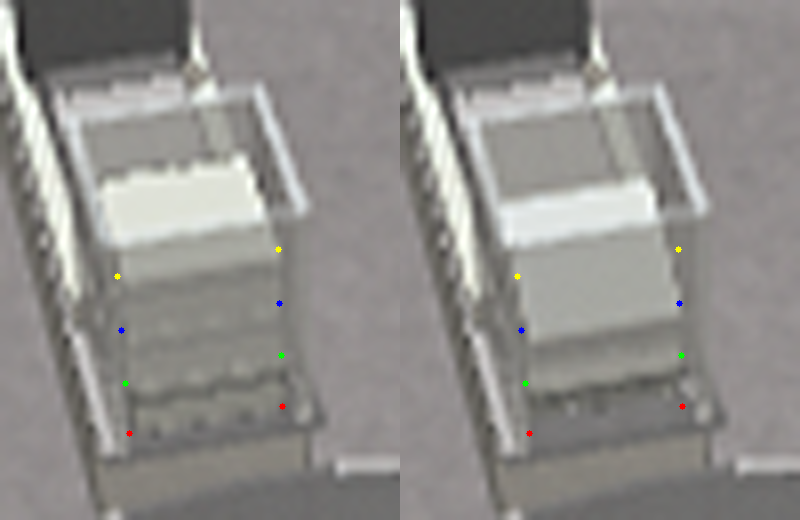

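Run:
```python
from g import *
from h import *
import cv2,pickle
d0=pickle.load(open("d0.pkl","rb"));d=pickle.load(open("d2.pkl","rb"))
yv=np.array([-u[1],u[0],0])
W=cloud(d["top"]);X=((W-O)@u)*1000;Y=((W-O)@yv)*1000;Z=W[...,2]*1000
t=d["top"]["pixels"]
m=(X>25)&(X<110)&(abs(Y)<60)&(Z>12)&(Z<60)&(np.abs(Z-30)>4)
print("dish hi",m.sum(),X[m].min(),X[m].max(),Y[m].min(),Y[m].max(),np.percentile(Z[m],[5,25,50,75,95]))
for n,q in(("before",d0),("after",d)):
  c=q["scene"];W=cloud(c);X=((W-O)@u)*1000;Y=((W-O)@yv)*1000;Z=W[...,2]*1000
  print(n)
  for z in range(40,112,3):
    k=(abs(Z-z)<1.5)&(abs(Y)<10)&(X>-30)&(X<40)
    print(z,k.sum(),np.median(X[k]).round(1) if k.any() else None,end="; ")
  print()
  # column of pixels through the mid front
  p=pix(c,[disp(.02,0,.06)])[0];cu=int(round(p[0]))
  for r in range(int(p[1])-28,int(p[1])+14): print((r,X[r,cu].round(0),Z[r,cu].round(0),int(c["pixels"][r,cu].mean())),end=" ")
  print()
```

```text
dish hi 452 25.26759826337011 109.89829317019665 -59.5491455599249 58.370073859407114 [16.22525909 18.4981954  19.54808959 20.5778258  23.23192835]
before
40 9 23.2; 43 26 21.6; 46 15 20.0; 49 11 19.4; 52 15 18.9; 55 13 19.3; 58 11 20.0; 61 0 None; 64 12 23.6; 67 13 23.1; 70 11 24.0; 73 15 24.4; 76 12 24.2; 79 15 24.6; 82 15 24.3; 85 12 24.1; 88 15 24.0; 91 98 -5.7; 94 40 -3.6; 97 27 22.5; 100 31 -17.7; 103 30 23.0; 106 39 21.7; 109 4 1.7; 
(183, np.float64(-18.0), np.float64(95.0), 139) (184, np.float64(-20.0), np.float64(91.0), 132) (185, np.float64(-19.0), np.float64(89.0), 175) (186, np.float64(-14.0), np.float64(92.0), 229) (187, np.float64(-12.0), np.float64(91.0), 222) (188, np.float64(-8.0), np.float64(92.0), 220) (189, np.float64(-6.0), np.float64(91.0), 220) (190, np.float64(-4.0), np.float64(91.0), 221) (191, np.float64(1.0), np.float64(92.0), 222) (192, np.float64(3.0), np.float64(92.0), 227) (193, np.float64(23.0), np.float64(108.0), 212) (194, np.float64(24.0), np.float64(106.0), 167) (195, np.float64(25.0), np.float64(104.0), 161) (196, np.float64(23.0), np.float64(100
[... 2903 characters left out ...]
210, np.float64(23.0), np.float64(68.0), 146) (211, np.float64(24.0), np.float64(66.0), 151) (212, np.float64(18.0), np.float64(58.0), 138) (213, np.float64(18.0), np.float64(55.0), 93) (214, np.float64(17.0), np.float64(52.0), 100) (215, np.float64(16.0), np.float64(48.0), 102) (216, np.float64(14.0), np.float64(43.0), 105) (217, np.float64(17.0), np.float64(44.0), 124) (218, np.float64(20.0), np.float64(44.0), 123) (219, np.float64(23.0), np.float64(45.0), 115) (220, np.float64(24.0), np.float64(43.0), 111) (221, np.float64(23.0), np.float64(40.0), 127) (222, np.float64(10.0), np.float64(24.0), 132) (223, np.float64(9.0), np.float64(21.0), 129) (224, np.float64(8.0), np.float64(17.0), 128)
```

The geometry is now clear. Case1 and case2 are both inside the magazine, tilted about 20°. Case1's rear edge has caught on the lip of the bar, which is home. Pressing from above would only wedge it tighter, and moving the slide again would break the "once" instruction. I leave the stack alone and hand in with the robot clear of everything.

```bash
python3 -c "
from g import *
rep(); print(robot.hand_in())"
```

```text
t 9.35 disp xyz mm -344.3 280.3 230.0 F [-0.7  0.8 -0.1] Fu -0.87 w 0.0025273498587324483 rot [-0.      0.0001 -0.0003]
the job is handed in; nothing more can be done
None
```

One case is in the kidney dish and the slide is home, but the next case did not drop flat. I handed the job in at 9.35 s with the arm clear of everything.

**What I did:** I pushed the tab once with the closed fingertips. At the stop the tip stayed at −79.4 mm while the force rose from 12 to 17 N. I then lifted straight up, fast, and the slide went home by itself.

**Checks that passed:**
- **Dish:** exactly one case lies flat in it, with its top about 19.5 mm up, which matches the 3 mm floor plus a 16 mm case.
- **Slide:** the tab is back at its starting position to within about 0.2 mm.
- **Bystanders:** the jar, bin and bottle are within about 1 mm of where they were.

**Check that disagreed:** case1 and case2 are both still inside the magazine, but tilted about 20°. The front of case1 is on the deck, and its rear edge appears to have caught on the front lip of the bar. The tilt had not changed in a second look 0.9 s later. I left it alone, because freeing it meant pushing the slide again or poking into the magazine.

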